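Open the damp box past its spring catch

ROBOT

A 6-joint arm with a two-finger parallel gripper is mounted at the origin on the work surface. World frame = base frame: x ahead of the robot, y to its left, z up, the work surface at z = 0. Lengths are in mm, angles in rad, forces in N, time in s.
With the tool pointing down it reaches from about 350 to 975 mm from the base axis. Payload 7.1 kg.
Tool frame: the origin (TCP) lies midway between the tips of the shut fingers; the grasp point (between the pads) lies 19 mm behind it; z points along the fingers, y is the line along which they close (so a half turn about z gives the same grasp; the last joint's range is limited). The gripper opens to 88 mm and grips with 3 to 60 N. Pads are 20 mm wide; open, the fingers measure 115 mm over their backs; the gripper's body (75 mm by 178 mm) begins 61 mm behind the grasp point.
Start: joints at [1.108, 0.423, 1.63, -0, 1.089, -0.019], TCP at [268.326, 564.452, 222.675] pointing down, gripper open.
Joint ranges: [-3, 3], [-0.9, 2.11], [0.09, 2.58], [-1.31, 4.45], [0.11, 2.69], [-2.54, 2.54]. Speed limits (rad/s): [2.39, 2.39, 3.01, 3.14, 3.14, 3.14].

INTERFACE

Orientations are given as a rotation vector (axis times angle).
In Python, from workcell import ctrl gives the robot as it stands. The module is installed in compiled form; this text tells all that it offers.
- The arm moves only by the tool servo_tool, never from a script. Its argument "increments" is a list of rows, each a list of 7 numbers: the shift along the world's x, y, z in cm, then the turn, a rotation vector about the world's x, y, z in degrees, then the opening, from -1 (shut) to 1 (fully open). A call has 1 to 20 rows; each row is the pose to reach, as a shift and turn from the pose commanded when the call began; what a row does not reach only later rows make up. A row lasts 1/12 s, in which the tool goes at most 41.7 mm and 7.16 degrees, less where a joint would pass 70% of its speed; a pose out of reach is approached as far as the arm can. A call with a gripper value outside its range is refused whole. The fingers move at their own pace and stop on an object; the grip force is fixed at half the most. Time passes only in rows, so rows that repeat a pose let the fingers close. It gives the time, the measured TCP pose, the force, the opening and the grip force at its end, in the units of the state.
- ctrl.get_obs(): the state, without advancing time (a new reading comes with each control period).
- ctrl.get_image(name): name is "side" or "top" or "wrist"; returns a dict with "image" (480x640x3 uint8, red, green, blue), "fx", "fy", "cx", "cy" (pixels), "k1" (the pictures are not rectified: a ray, as slopes to the right and down, at radius r is drawn at 1 + k1 r^2 times it, then the intrinsics apply), "extrinsics" (4x4, takes a point from camera to world coordinates); the wrist camera has in their place "tool_from_camera" (4x4, takes a point from camera to tool coordinates, whose origin is the TCP and whose axes are the flange's). Camera axes: x right, y up, looking along -z (the intrinsics and any distortion apply to the point x, -y, -z); pixel columns grow to the right and rows downward; lengths in mm; the calibration is good to about 2 mm. A picture is of the moment at which its call begins: read the wrist's pose just before it. There is no depth.
- ctrl.close_job(): hands the job in; it is judged then, once.
The state is a dict: "t": time; "qpos": joint angles; "qvel": joint speeds; "joint_torque": joint torques, N m; "ee_pos": TCP position; "orientation": TCP orientation; "ft_force": force on the tool from outside, world axes, zero at the start; "moment": the same for the moment, N m; "width": finger opening in mm; "grasp_force": force on a finger pad.
Only numpy, scipy, OpenCV 4.12 (cv2) and the standard library are available. Lean on these libraries where they do the work, as an engineer would, in place of code of your own. Each camera call takes 0.05 s, during which the arm holds its last target. There are 200 camera calls.

TASK

Open the damp box that keeps the clay work moist: with the fingertips inside the lid's pull loop, press the red spring catch right down and, while keeping it down, push the loop's front bar outwards so that the lid slides over the catch. Then push the lid on, fully open to its stop, and take the hand away. Only press and push: never take the pull between the fingers, and leave the clay figure, the cup and the clay lump with the tool where they stand.

Things in the scene. Friction and masses are not known exactly. Their poses are not given: they have to be found in the camera images.
- dampbox: fixed plywood damp box, 220 mm (x) by 304 (y) by 112 high, z up; the lid opens along +y. Origin on the table, straight below the middle of the catch; the box spans y -330 to -26 mm, x -110 to 110. Its end at y -26 is lower (99 mm), so the lid passes over it, and carries the catch's steel housing (64 mm wide, below z 82 mm, out to y 15 mm); beyond it is free space down to the table
- lid (a joint): how far the lid is open, m: 0 shut, 0.130 against its stop. It slides only along the box's y and stays where it is left (friction about 2 N, light damping). A clear 8 mm slab with a blue strip along its leading edge, underside 100 mm and top 108 mm above the table. While the catch stands up the lid can move only 2 mm
- lid_edge (a point): middle of the top of the lid's leading edge (blue strip), 108 mm above the table; it moves with the lid
- pull_bar (a point): centre of the front bar of the lid's pull, a flat loop of 8 mm steel rod standing out in front of the lid's leading edge, bar along the box's x at 118 mm above the table. The opening inside the loop is 64 mm (box x) by 48 mm (box y, from the lid's edge to the bar's inner face, which lies 4 mm before this point). It moves with the lid
- catch (a joint): how far the catch is pressed down, m: 0 up (as the spring leaves it), 0.014 at its lower stop. The spring takes about 4 N to start and 8 N fully down. From 0.010 on its top is below the lid's underside and the lid can slide over it; press to the stop to be safe. Once the lid is more than about 5 mm open the lid itself keeps the catch down at about 0.010
- catch_top (a point): the catch: red thumb plate 44 mm (box x) by 52 (box y) by 10, moving straight down on a spring plunger inside the pull loop, from 2 mm in front of the shut lid's edge to just below the loop's front bar. Point in its top face: 26 mm in front of the shut lid's edge, 26 mm behind the centre of the shut lid's front bar, midway between the loop's sides, 110 mm above the table while up; moves with the plate
- figure_mid (a point): bystander: loose brown clay figure, three stacked lumps, 76 mm across, 118 mm tall; the point is half-way up
- cup_mid (a point): bystander: loose clear plastic cup, 72 mm across, 90 mm tall; the point is half-way up
- stuck_mid (a point): bystander: loose lump of clay, 72 mm across and 40 mm tall, with a thin wooden modelling tool stuck upright in it, 155 mm tall in all; the point is half-way up the lump

How it is judged:
By the outcome, as a careful person would: the job done as asked, in the order asked, and still so for the second after the job is handed in, with the robot touching nothing.
It also fails if it takes over 35 s, if anything falls off the work surface, if the arm or the gripper's body presses on something with over 40 N, if the wrist force passes 120 N, or if a joint passes its speed limit or range.

## Working session

There is one attempt and no reset: what is moved stays moved. The work goes in short steps, Python scripts to look and compute and a tool call to move; the robot and the scene stay as the last step left them, time stands still between calls to the robot, and variables do not carry over. Pictures are saved under pics/ and viewed, at most 10 in all, crops included, and the job is handed in when it is done.

Besides the shell and the picture viewer there is one more tool, called after "Request:" in YAML: its name, and indented under it one key for each argument. servo_tool: Moves the arm, as the interface text tells. Its arguments: {"type":"object","properties":{"increments":{"type":"array","items":{"type":"array","items":{"type":"number"}}}},"required":["increments"]}

```bash
mkdir -p pics; cat > h.py <<'E'
import numpy as np, cv2
from workcell import ctrl
from scipy.spatial.transform import Rotation as R
def snap(n,f):
    o=ctrl.get_obs(); d=ctrl.get_image(n)
    cv2.imwrite(f'pics/{f}.png',cv2.cvtColor(d['image'],cv2.COLOR_RGB2BGR))
    if n=='wrist':
        T=np.eye(4);T[:3,:3]=R.from_rotvec(o['orientation']).as_matrix();T[:3,3]=o['ee_pos']
        d['extrinsics']=T@np.array(d['tool_from_camera'])
    np.savez(f'pics/{f}.npz',E=d['extrinsics'],K=[d['fx'],d['fy'],d['cx'],d['cy'],d['k1']])
    return d
def unproj(f,u,v,z):
    q=np.load(f'pics/{f}.npz');E=q['E'];fx,fy,cx,cy,k=q['K']
    d=np.array([(u-cx)/fx,(v-cy)/fy]);s=d.copy()
    for _ in range(20): s=d/(1+k*(s@s))
    r=E[:3,:3]@np.array([s[0],-s[1],-1]);p=E[:3,3]
    return p+r*(z-p[2])/r[2]
def proj(f,P):
    q=np.load(f'pics/{f}.npz');E=q['E'];fx,fy,cx,cy,k=q['K']
    c=E[:3,:3].T@(np.array(P)-E[:3,3]);s=np.array([c[0],-c[1]])/-c[2]
    s=s*(1+k*(s@s));return s*[fx,fy]+[cx,cy]
E
python3 - <<'E'
from h import *
for n in ('top','side','wrist'): snap(n,n+'0')
a,b=[cv2.imread(f'pics/{n}0.png') for n in('top','side')]
o=ctrl.get_obs(); print(o)
E
```

```text
{'t': 0.15, 'qpos': array([ 1.10802280e+00,  4.23651202e-01,  1.63045423e+00, -4.88707079e-06,
        1.08863067e+00, -1.89820234e-02]), 'qvel': array([ 0.00053225, -0.00256187, -0.00324468,  0.00020711, -0.00066235,
        0.00097613]), 'joint_torque': array([ 2.64923174e-04, -5.44986427e+01, -2.73917055e+01,  6.44233008e-02,
        2.05199537e-02, -7.33463935e-05]), 'ee_pos': array([268.13913443, 564.10501926, 222.11275072]), 'orientation': array([-6.91336782e-01, -3.06430537e+00,  1.74574539e-03]), 'ft_force': array([ 0.04963014,  0.26205521, -0.11034321]), 'moment': array([ 0.02944683,  0.00555657, -0.02312224]), 'grasp_force': 0.0, 'width': 87.75027668077892}
```

View pics/top0.png

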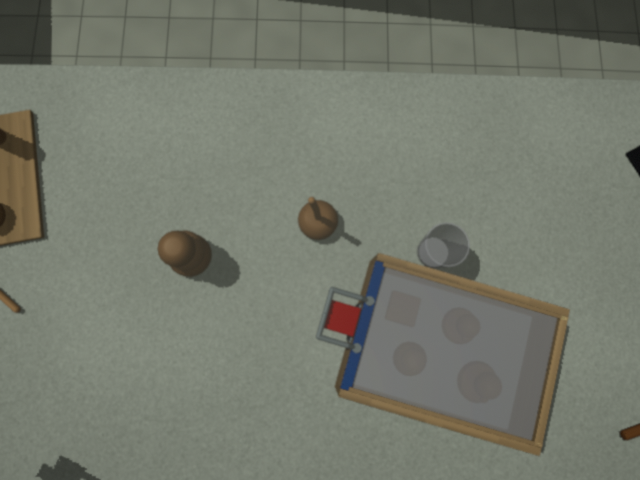

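View pics/side0.png

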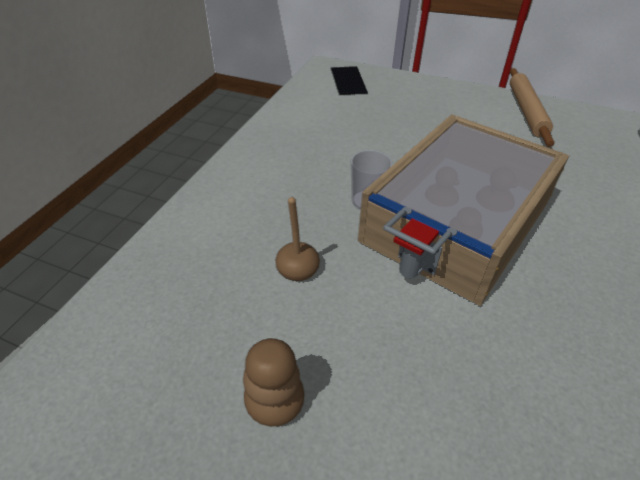

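The top view shows the red plate at about (342,319), the bar from (331,290) to (320,338), and the blue strip from (379,263) to (347,388). The box opens towards the image's left. The cup is at (443,245), the tool lump at (318,220) and the figure at (185,253). The side view agrees, with the plate at (416,236).

```bash
python3 - <<'E'
from h import *
import cv2
for n in('top0','side0'):
    i=cv2.imread(f'pics/{n}.png').astype(int);b,g,r=i[...,0],i[...,1],i[...,2]
    m=((r>120)&(g<60)&(b<60)).astype(np.uint8)
    if n=='side0': m[:150]=0
    k,l,s,c=cv2.connectedComponentsWithStats(m);j=1+s[1:,4].argmax();print(n,s[j],c[j],unproj(n,*c[j],110))
    mb=((b>100)&(r<70)&(g<100)).astype(np.uint8)
    k,l,s,c=cv2.connectedComponentsWithStats(mb);j=1+s[1:,4].argmax();y,x=np.where(l==j)
    P=np.array([unproj(n,u,v,108)[:2] for u,v in zip(x,y)]);w,V=np.linalg.eigh(np.cov(P.T));
    d=V[:,1];t=(P-P.mean(0))@d;print('blue',P.mean(0),d,np.degrees(np.arctan2(d[1],d[0])),np.ptp(t),np.ptp((P-P.mean(0))@V[:,0]))
print('bar',unproj('top0',331,290,118),unproj('top0',320,338,118))
print('figure top',unproj('top0',176,249,110),'lump',unproj('top0',318,220,25),'tooltop',unproj('top0',311,200,155),'cup top',unproj('top0',450,245,90),'cup bot',unproj('top0',434,252,0))
print('side: tooltop',unproj('side0',293,200,155),'lump',unproj('side0',298,265,20),'fig',unproj('side0',274,405,15))
print(np.load('pics/top0.npz')['E'])
o=ctrl.get_obs();print(R.from_rotvec(o['orientation']).as_matrix().round(3))
E
```

```text
top0 [328 303  30  32 650] [343.20307692 318.06153846] [486.23637569   2.75311812 110.        ]
blue [387.52786675   1.64443488] [-0.68590324  0.72769276] 133.30668305408372 2.0299411573540973 1.028667876570803
side0 [401 220  36  24 459] [418.8583878 231.0043573] [483.86187078   1.67616379 110.        ]
blue [409.72918097  -6.99691411] [-0.95655504  0.29155179] 163.0491176577711 56.297727379028636 15.706868677530814
bar [527.03479608  21.54271241 118.        ] [457.21488411  37.08871094 118.        ]
figure top [586.17516884 255.36089234 110.        ] lump [652.44671039  40.17111918  25.        ] tooltop [653.93601446  53.12207073 155.        ] cup top [ 601.63232838 -167.48702768   90.        ] cup bot [ 603.37783576 -166.12954029    0.        ]
side: tooltop [649.35255797  56.84854375 155.        ] lump [647.63836459  50.2433412   20.        ] fig [584.30783653 267.32456215  15.        ]
[[ 9.81265888e-03  9.85786168e-01 -1.67718047e-01  4.83628690e+02]
 [-9.99500536e-01  1.47079871e-02  2.79705882e-02  5.53346175e+01]
 [ 3.00398139e-02  1.67359812e-01  9.85438127e-01  8.12352545e+02]
 [ 0.00000000e+00  0.00000000e+00  0.00000000e+00  1.00000000e+00]]
[[-0.903  0.429 -0.001]
 [ 0.429  0.903 -0.001]
 [ 0.    -0.001 -1.   ]]
```

View pics/wrist0.png

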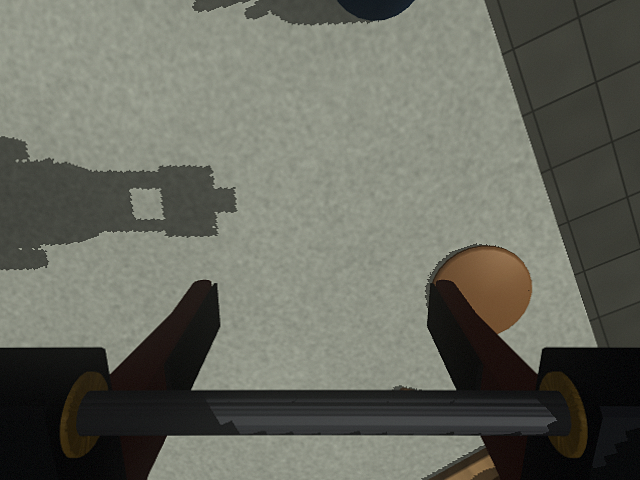

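The wrist view shows no obstacle below the tool. The box opens along about (0.217, 0.976) in world axes, so the closing line goes parallel to the bar. I'll go above the catch with shut fingers and look from there.

Request:
servo_tool:
  increments:
    - [5,-13,4,0,0,-18,-1]
    - [10,-27,4,0,0,-38,-1]
    - [15,-40,4,0,0,-56,-1]
    - [21.7,-56.2,4,0,0,-77,-1]
    - [21.7,-56.2,4,0,0,-77,-1]
    - [21.7,-56.2,4,0,0,-77,-1]
    - [21.7,-56.2,4,0,0,-77,-1]
    - [21.7,-56.2,4,0,0,-77,-1]
    - [21.7,-56.2,4,0,0,-77,-1]
    - [21.7,-56.2,4,0,0,-77,-1]
    - [21.7,-56.2,4,0,0,-77,-1]
    - [21.7,-56.2,4,0,0,-77,-1]
    - [21.7,-56.2,4,0,0,-77,-1]
    - [21.7,-56.2,4,0,0,-77,-1]
    - [21.7,-56.2,4,0,0,-77,-1]
    - [21.7,-56.2,4,0,0,-77,-1]
    - [21.7,-56.2,4,0,0,-77,-1]
    - [21.7,-56.2,4,0,0,-77,-1]
    - [21.7,-56.2,4,0,0,-77,-1]
    - [21.7,-56.2,4,0,0,-77,-1]

```text
t: 1.82
ee_pos: [484.9, 3.6, 262.6]
orientation: [-2.447, -1.97, 0.0]
ft_force: [1.0, 0.3, 0.3]
width: 0.4
grasp_force: 0.0
```

```bash
python3 - <<'E'
from h import *
snap('wrist','w1')
o=ctrl.get_obs();print(o['t'],o['ee_pos'],o['ft_force'],o['width'],o['qpos']);M=R.from_rotvec(o['orientation']).as_matrix();print(M.round(3),np.degrees(np.arctan2(M[1,1],M[0,1])))
E
```

```text
1.8667 [484.94382568   3.53661496 262.62815145] [-0.20365418 -0.51178243  0.4819385 ] 0.24006195362566152 [-1.72806083e-02  1.65418060e-01  1.89270837e+00  5.77205070e-05
  1.08370049e+00  1.97725853e-01]
[[ 0.213  0.977 -0.   ]
 [ 0.977 -0.213  0.   ]
 [ 0.    -0.    -1.   ]] -12.32051105600528
```

View pics/w1.png

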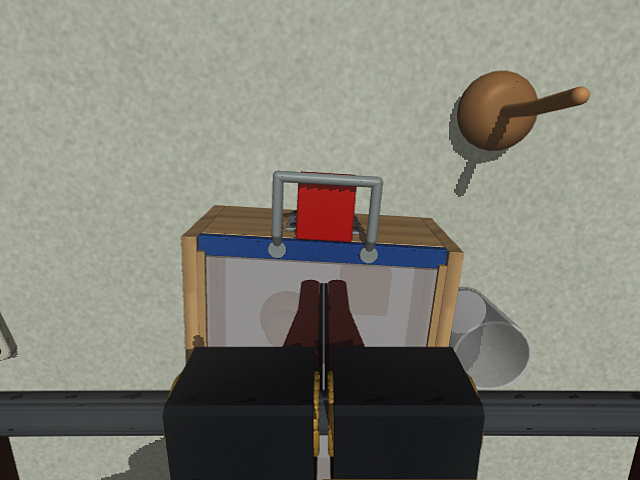

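The wrist view shows the loop's front bar from (279,176) to (380,182) and the red plate centred near (326,213). The strip's leading edge runs from (200,235) to (447,249).

```bash
python3 - <<'E'
from h import *
n='w1'
i=cv2.imread(f'pics/{n}.png').astype(int);b,g,r=i[...,0],i[...,1],i[...,2]
m=((r>120)&(g<60)&(b<60)).astype(np.uint8)
k,l,s,c=cv2.connectedComponentsWithStats(m);j=1+s[1:,4].argmax();print(s[j],c[j])
L,Rr=unproj(n,279,176,120),unproj(n,380,182,120);B=(L+Rr)/2
e1,e2=unproj(n,200,235,108),unproj(n,447,249,108)
for p,q in((L,Rr),(e1,e2)): d=q-p;print(p,q,np.hypot(*d[:2]),np.degrees(np.arctan2(d[1],d[0])))
th=np.radians(-12.3 if 0 else np.degrees(np.arctan2(*(e2-e1)[1::-1])));X=np.array([np.cos(th),np.sin(th)]);Y=np.array([-X[1],X[0]])
print('X',X,'Y',Y)
print('catch from bar',B[:2]-26*Y)
print('catch from edge',(e1+e2)[:2]/2+26*Y)
s=s[j];print('plate left/right at top',unproj(n,298,215,110),unproj(n,355,215,110),'back',unproj(n,326,s[1]+s[3]-1,110))
print('red mid',unproj(n,(298+355)/2,215,110))
print('top',unproj('top0',343.2,318.1,110))
E
```

```text
[ 297  187   58   55 2806] [325.02851033 214.18460442]
[461.77127445  39.9443613  120.        ] [531.87499976  20.15112904 120.        ] 72.84438445431306 -15.766606672196168
[388.86222861   6.59241629 108.        ] [575.08026087 -45.96255583 108.        ] 193.49206865655137 -15.760275661244942
X [ 0.96240654 -0.27161306] Y [0.27161306 0.96240654]
catch from bar [489.76119764   5.02517513]
catch from edge [489.0331842    5.33750027]
plate left/right at top [467.26358749   6.4403137  110.        ] [509.73554572  -2.85415845 110.        ] back [483.70533392 -18.52539878 110.        ]
red mid [488.49997985   1.79384098 110.        ]
top [486.1799617   2.7575408 110.       ]
```

Refined estimate: catch at about (489, 5), yaw -15.8°. I'll align and descend to just above the loop.

Request:
servo_tool:
  increments:
    - [0.5,0.3,-3,0,0,-3.4,-1]
    - [0.5,0.3,-6,0,0,-3.4,-1]
    - [0.5,0.3,-9,0,0,-3.4,-1]
    - [0.5,0.3,-11.5,0,0,-3.4,-1]
    - [0.5,0.3,-13,0,0,-3.4,-1]
    - [0.5,0.3,-13,0,0,-3.4,-1]
    - [0.5,0.3,-13,0,0,-3.4,-1]
    - [0.5,0.3,-13,0,0,-3.4,-1]

```text
t: 2.53
ee_pos: [491.0, 5.9, 133.6]
orientation: [2.505, 1.895, 0.002]
ft_force: [0.2, -0.4, 0.8]
width: 0.3
grasp_force: 0.0
```

```bash
python3 - <<'E'
from h import *
snap('wrist','w2');snap('side','s2')
o=ctrl.get_obs();print(o['t'],o['ee_pos'],o['ft_force'])
a=cv2.imread('pics/s2.png')[170:290,340:480];b=cv2.imread('pics/w2.png')[120:420,140:500]
a=cv2.resize(a,(420,360),interpolation=cv2.INTER_CUBIC);b=cv2.copyMakeBorder(b,0,60,0,0,0)
cv2.imwrite('pics/c2.png',np.hstack([a,b]))
E
```

```text
2.6333 [491.34832807   5.66590883 134.04538949] [-0.09025915 -0.12661222  0.09403513]
```

View pics/c2.png

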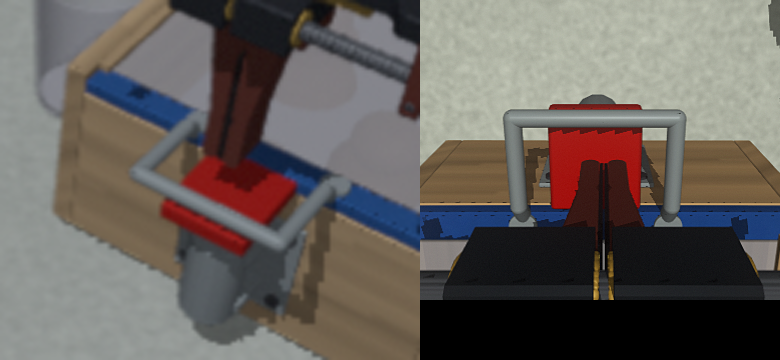

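The crops show the tips above the red plate, inside the loop, with the yaw square to it. The loop's middle is at crop column 595 and the fingers at 604. Bar centre is row 118 and the plate's back edge row 208.

```bash
python3 - <<'E'
from h import *
n='w2';f=lambda u,v,z:unproj(n,u-280,v+120,z)
th=np.radians(-15.8);X=np.array([np.cos(th),np.sin(th)]);Y=np.array([-X[1],X[0]])
o=ctrl.get_obs();t=o['ee_pos'];print(t,R.from_rotvec(o['orientation']).as_matrix()[:,1:].round(3))
for nm,p in dict(barL=f(510,118,118),barR=f(681,118,118),plL=f(549,160,110),plR=f(642,160,110),plback=f(595,208,110),edge=f(595,205,108)).items():
    d=(p-t)[:2];print(nm,p[:2].round(1),'rel tip X,Y',(d@X).round(1),(d@Y).round(1))
E
```

```text
[491.34832807   5.66590883 134.04538949] [[ 0.962  0.003]
 [-0.272 -0.   ]
 [ 0.003 -1.   ]]
barL [459.8  40.3] rel tip X,Y -39.8 24.8
barR [531.9  19.9] rel tip X,Y 35.1 24.7
plL [468.1  13.7] rel tip X,Y -24.5 1.4
plR [510.3   1.7] rel tip X,Y 19.4 1.3
plback [481.9 -16.7] rel tip X,Y -3.0 -24.1
edge [482.  -16.2] rel tip X,Y -3.0 -23.6
```

Request:
servo_tool:
  increments:
    - [-0.2,0.1,-1,0,0,0,-1]
    - [-0.2,0.1,-1.8,0,0,0,-1]
    - [-0.2,0.1,-2.2,0,0,0,-1]
    - [-0.2,0.1,-2.6,0,0,0,-1]
    - [-0.2,0.1,-3,0,0,0,-1]
    - [-0.2,0.1,-3.4,0,0,0,-1]
    - [-0.2,0.1,-3.6,0,0,0,-1]
    - [-0.2,0.1,-3.6,0,0,0,-1]
    - [-0.2,0.1,-3.6,0,0,0,-1]
    - [-0.2,0.1,-3.6,0,0,0,-1]

```text
t: 3.47
ee_pos: [487.9, 6.5, 96.7]
orientation: [-2.506, -1.894, 0.001]
ft_force: [-3.1, 0.2, 7.2]
width: 0.6
grasp_force: 3.8
```

Request:
servo_tool:
  increments:
    - [0,0,-0.1,0,0,0,-1]
    - [0,0,-0.2,0,0,0,-1]
    - [0,0,-0.2,0,0,0,-1]
    - [0,0,-0.2,0,0,0,-1]

```text
t: 3.8
ee_pos: [487.9, 6.5, 96.1]
orientation: [-2.506, -1.894, 0.001]
ft_force: [-9.3, 0.5, 25.1]
width: 0.6
grasp_force: 13.2
```

The catch is at its stop (about 25 N). Now I push outwards while holding it down.

Request:
servo_tool:
  increments:
    - [0.08,0.29,0,0,0,0,-1]
    - [0.16,0.58,0,0,0,0,-1]
    - [0.24,0.87,0,0,0,0,-1]
    - [0.33,1.15,0,0,0,0,-1]
    - [0.41,1.44,0,0,0,0,-1]
    - [0.49,1.73,0,0,0,0,-1]
    - [0.57,2.02,0,0,0,0,-1]
    - [0.65,2.31,0,0,0,0,-1]
    - [0.65,2.31,0,0,0,0,-1]
    - [0.65,2.31,0,0,0,0,-1]

```text
t: 4.63
ee_pos: [495.6, 27.6, 96.1]
orientation: [2.502, 1.894, -0.001]
ft_force: [-5.1, -13.4, 20.8]
width: 0.6
grasp_force: 10.9
```

```bash
python3 - <<'E'
from h import *
snap('side','s3');snap('top','t3')
o=ctrl.get_obs();print(o['t'],o['ee_pos'],o['ft_force'])
a=cv2.imread('pics/s3.png')[170:290,340:480];b=cv2.imread('pics/t3.png')[240:400,280:420]
cv2.imwrite('pics/c3.png',np.hstack([cv2.resize(a,(420,360),interpolation=cv2.INTER_CUBIC),cv2.resize(b,(315,360),interpolation=cv2.INTER_CUBIC)]))
E
```

```text
4.7333 [495.57118947  27.618181    96.08264683] [ -5.06396837 -12.86749262  20.58720911]
```

View pics/c3.png

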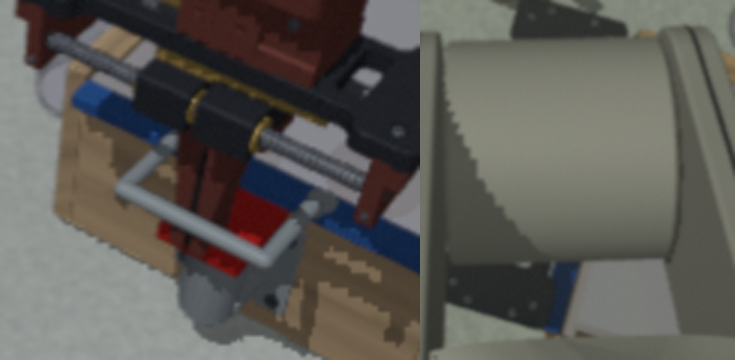

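The side crop shows the loop moved outwards by about 10 mm from its place in the previous crop. The strip has advanced over the plate's back part and the fingers are still holding the plate down against the bar. I'll push on.

Request:
servo_tool:
  increments:
    - [0.11,0.38,0,0,0,0,-1]
    - [0.22,0.77,0,0,0,0,-1]
    - [0.38,1.35,0,0,0,0,-1]
    - [0.6,2.12,0,0,0,0,-1]
    - [0.82,2.89,0,0,0,0,-1]
    - [1.03,3.66,0,0,0,0,-1]
    - [1.25,4.43,0,0,0,0,-1]
    - [1.47,5.2,0,0,0,0,-1]
    - [1.69,5.97,0,0,0,0,-1]
    - [1.9,6.74,0,0,0,0,-1]
    - [2.12,7.5,0,0,0,0,-1]
    - [2.34,8.27,0,0,0,0,-1]
    - [2.56,9.04,0,0,0,0,-1]
    - [2.72,9.62,0,0,0,0,-1]
    - [2.8,9.91,0,0,0,0,-1]
    - [2.88,10.2,0,0,0,0,-1]
    - [2.88,10.2,0,0,0,0,-1]
    - [2.88,10.2,0,0,0,0,-1]

```text
t: 6.23
ee_pos: [523.8, 131.4, 94.4]
orientation: [2.506, 1.894, 0.0]
ft_force: [0.3, -1.0, -0.1]
width: 0.4
grasp_force: 0.4
```

Request:
servo_tool:
  increments:
    - [0.08,0.29,0,0,0,0,-1]
    - [0.16,0.58,0,0,0,0,-1]
    - [0.22,0.77,0,0,0,0,-1]
    - [0.27,0.96,0,0,0,0,-1]
    - [0.27,0.96,0,0,0,0,-1]
    - [0.27,0.96,0,0,0,0,-1]

```text
t: 6.73
ee_pos: [526.2, 140.5, 94.4]
orientation: [2.506, 1.894, -0.001]
ft_force: [0.6, -5.1, 0.2]
width: 0.4
grasp_force: 2.3
```

Request:
servo_tool:
  increments:
    - [0.05,0.19,0,0,0,0,-1]
    - [0.08,0.29,0,0,0,0,-1]
    - [0.08,0.29,0,0,0,0,-1]
    - [0.08,0.29,0,0,0,0,-1]
    - [0.08,0.29,0,0,0,0,-1]

```text
t: 7.15
ee_pos: [526.2, 140.8, 94.3]
orientation: [2.504, 1.894, -0.007]
ft_force: [0.3, -20.3, 6.8]
width: 0.3
grasp_force: 9.7
```

The lid is at its stop (20 N, no further motion). I'll back off from the bar, lift straight up, and move away.

Request:
servo_tool:
  increments:
    - [-0.14,-0.48,0,0,0,0,-1]
    - [-0.3,-1.15,0,0,0,0,-1]
    - [-0.35,-1.3,0,0,0,0,-1]
    - [-0.35,-1.3,0,0,0,0,-1]
    - [-0.35,-1.3,2,0,0,0,-1]
    - [-0.35,-1.3,5,0,0,0,-1]
    - [-0.35,-1.3,9,0,0,0,-1]
    - [-0.35,-1.3,13,0,0,0,-1]
    - [-0.35,-1.3,17,0,0,0,-1]
    - [-6,-1.3,19,0,0,0,-1]
    - [-10,2,19,0,0,0,-1]
    - [-12,6,19,0,0,0,-1]
    - [-14,10,19,0,0,0,-1]
    - [-15,14,19,0,0,0,-1]
    - [-16,18,19,0,0,0,-1]
    - [-16,18,19,0,0,0,-1]
    - [-16,18,19,0,0,0,-1]
    - [-16,18,19,0,0,0,-1]

```text
t: 8.65
ee_pos: [366.3, 325.4, 284.5]
orientation: [-2.503, -1.899, 0.0]
ft_force: [-0.1, 0.3, -0.1]
width: 0.6
grasp_force: 0.0
```

```bash
python3 - <<'E'
from h import *
snap('top','t4');snap('side','s4')
o=ctrl.get_obs();print(o['t'],o['ee_pos'],o['ft_force'])
Y=np.array([.272,.962])
c=np.array([488,4.5])
print('expected bar px open',proj('top0',[*(c+156*Y),118]),proj('side0',[*(c+156*Y),118]),'edge',proj('top0',[*(c+104*Y),108]),proj('side0',[*(c+104*Y),108]))
a,b=[cv2.imread(f'pics/{n}.png') for n in('t4','s4')]
cv2.imwrite('pics/c4.png',np.hstack([cv2.resize(x,(400,300),interpolation=cv2.INTER_AREA) for x in(a,b)]))
E
```

```text
8.75 [366.88704757 323.69612197 284.436625  ] [-0.19374752 -0.16482908  0.31319831]
expected bar px open [240.83683926 286.58652585] [351.78822372 297.76042046] edge [275.04812056 296.97426961] [374.75835873 277.11580632]
```

View pics/c4.png

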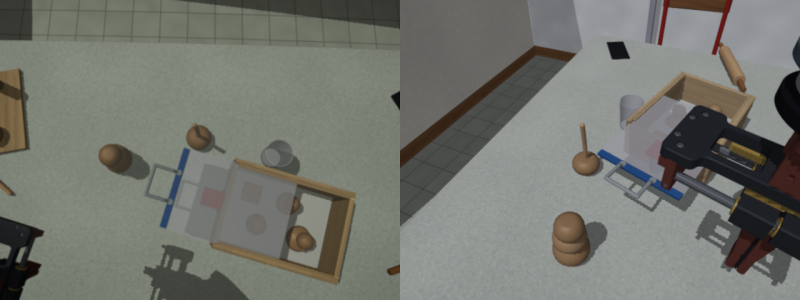

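The pictures show the lid fully out over the free space. Its bar is at about (243,288) in the full top image, against (241,287) expected at the stop. The figure, lump and cup stand where they were, and the hand is clear.

```bash
python3 -c "
from workcell import ctrl
print(ctrl.close_job())"
```

```text
the job is handed in; nothing more can be done
None
```

The damp box lid is open to its stop, the hand is clear, and the job was handed in at about 8.8 s; in the last pictures the figure, cup and clay lump stand where they were, but no verdict was returned.

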